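Kit the corner angles and collar for a shell

ROBOT

A 7-joint arm with a two-finger parallel gripper is mounted at the origin on the work surface. World frame = base frame: x ahead of the robot, y to its left, z up, the work surface at z = 0. Lengths are in m, angles in rad, forces in N, time in s.
With the tool pointing down it reaches from about 0.4 to 0.85 m from the base axis. Payload 6.9 kg.
Tool frame: the origin (TCP) lies between the finger pads; the fingertips stand 22 mm ahead of it and the grasp point (between the pads) lies 3 mm ahead of it; z points along the fingers, y is the direction in which the jaws open and shut (so a half turn about z gives the same grasp; the last joint's range is limited). The gripper opens to 85 mm and grips with 20 to 120 N. Pads are 22 mm wide; open, the fingers measure 114 mm over their backs; the gripper's body (76 mm by 85 mm) begins 54 mm behind the grasp point. The pads swing forward as they close: fully open they stand 13 mm farther back than shut.
Start: joints at [-1.242, 0.507, -0.238, 1.5, 0.126, 1.149, -0.155], TCP at [0.138, 0.61, 0.253] pointing down, gripper open.
Joint ranges: [-3.08, 3.08], [-0.24, 2.05], [-1.43, 1.35], [0, 2.5], [-1.52, 4.66], [0.17, 1.96], [-2.89, 2.89]. Speed limits (rad/s): [2.39, 2.39, 3.14, 3.14, 3.14, 3.14, 3.14].

INTERFACE

Orientations are given as a rotation vector (axis times angle).
In Python, from rig import manip, inverse_kinematics, status, optics, sign_off gives the robot as it stands. Calls block until the motion is done:
- manip.reach(position, orientation): joint-space move of the TCP to a pose.
- manip.move_l(position, max_speed=0.15, ori=None, threshold=None): straight line of the TCP; ori=None keeps the orientation; max_speed is the mean speed in m/s. With threshold (N) it stops when the force on the tool has changed by that much, and returns True; else False.
- manip.move_joints(angles): joint-space move.
- manip.move_gripper(opening, grip_force=None): finger opening in m; grip_force is the grip in N (None keeps the last); returns when the fingers have stopped.
- manip.hold(seconds).
- inverse_kinematics(position, orientation): joint angles nearest the present ones, or None.
- status.state(): the state.
- optics.capture(name): name is "side" or "top"; returns the picture (420x560x3 uint8, blue, green, red); there is no depth.
- optics.get_calibration(name): a dict with "fx", "fy", "cx", "cy" (pixels), "rvec" (rotation vector, rad) and "tvec" (3), from world to camera coordinates, as OpenCV has them. Camera axes: x right, y down, z forward; pixel columns grow to the right and rows downward; lengths in m; the calibration is good to about 2 mm. A picture is of the moment at which its call begins. get_calibration takes no time and is no camera call.
A pose or a line that the arm cannot do raises manip.Unreachable and nothing moves.
- sign_off(): hands the job in, once; it reports no verdict.
The state is a dict: "clock": time; "q": joint angles; "joint_velocities": joint speeds; "joint_torque": joint torques, N m; "eef_pos": TCP position; "tool_rot": TCP orientation; "wrist_force": force on the tool from outside, world axes, zero at the start; "torque": the same for the moment, N m; "grip_width": finger opening in m.
Only numpy, scipy, OpenCV 4.12 (cv2) and the standard library are available. Lean on these libraries where they do the work, as an engineer would, in place of code of your own. Each camera call takes 0.05 s, during which the arm holds its last target.

TASK

Collect the joining set for the moulded shell in the plywood tray: nest the three white angle sections on the black saddle, the shortest first, then the middle one, then the longest on top, each fully seated ridge over ridge, legs aligned and centred by eye along the saddle, and put the ring-shaped collar down over the steel post until it rests at the bottom. The flat-topped U channel and the solid disc do not belong to the set: leave them where they lie.

Things in the scene. Friction and masses are not known exactly. Their poses are not given: they have to be found in the camera images.
- tray: Low fixed plywood tray, 130 x 260 mm, 14 mm high, walls and floor 5 mm thick; origin at the centre of its underside, x across, y along its length. The saddle stands in one half of it and the post in the other (which is which varies).
- saddle: Black plastic ridge fixed in the tray, tent-shaped like the angles and 36 mm long along its x, 54 mm across (y). Origin at the centre of its foot, on the tray floor 5 mm above the table; its ridge is 48 mm above the origin. An angle seated on it sits with its underside 24 mm above the saddle's origin; each further angle nested on top sits 5.7 mm higher than the one below it.
- post: Upright steel post fixed in the tray, 12 mm across and 41 mm tall with a tapered top, on a foot disc 34 mm across and 3 mm thick. Origin at the centre of its foot, on the tray floor 5 mm above the table; z up.
- angle_small: A white-painted angle section (equal-leg 90 degree corner piece) lying like a tent, ridge up: 40 mm long, legs 38 mm, 4 mm thick, 54 mm across the feet, about 32 g. Origin: on the underside, below the middle of the ridge. x runs along the ridge (either way round is the same part), z up; the ridge stands 29.7 mm above the origin, the inside corner of the V 24 mm. It can be picked from above by its two ends, closing along x, just under the ridge. The shortest of the three.
- angle_medium: A white-painted angle section (equal-leg 90 degree corner piece) lying like a tent, ridge up: 54 mm long, legs 38 mm, 4 mm thick, 54 mm across the feet, about 43 g. Origin: on the underside, below the middle of the ridge. x runs along the ridge (either way round is the same part), z up; the ridge stands 29.7 mm above the origin, the inside corner of the V 24 mm. It can be picked from above by its two ends, closing along x, just under the ridge. The middle one of the three.
- angle_large: A white-painted angle section (equal-leg 90 degree corner piece) lying like a tent, ridge up: 68 mm long, legs 38 mm, 4 mm thick, 54 mm across the feet, about 54 g. Origin: on the underside, below the middle of the ridge. x runs along the ridge (either way round is the same part), z up; the ridge stands 29.7 mm above the origin, the inside corner of the V 24 mm. It can be picked from above by its two ends, closing along x, just under the ridge. The longest of the three.
- collar: Plain aluminium collar (a ring): 44 mm outside, 30 mm hole right through, 30 mm high, standing on its end. Origin at the centre of its underside, z up. Down over the post it rests on the post's foot disc, with its underside 3 mm above the post's origin.
- channel: Look-alike that stays: a white-painted U channel lying open side down, flat-topped, 62 mm long (x) and 36 mm wide (y), 28 mm high, 4 mm thick. Origin at the centre of its underside.
- puck: Look-alike that stays: a solid aluminium disc without a hole, 44 mm across, 30 mm high. Origin at the centre of its underside.
Not all that is in view belongs to the job. Leave any green look-alike of the angle_small alone. Leave any blue look-alike of the angle_medium alone.

How it is judged:
At the end, for the whole second after the job is handed in: Angles nested on the saddle, small, medium, large upwards: within 12 mm along and 5 mm across it, 2.7 mm of seated height, 0.12 rad in line and level. Collar upright round the post, underside under 7 mm above the post origin. All at rest; channel and disc within 30 mm of their start (x of angle_small in the frame of saddle between -0.012 and 0.012 m and y of angle_small in the frame of saddle between -0.005 and 0.005 m and z of angle_small in the frame of saddle between 0.0213 and 0.0267 m and angle between the x axis of each of angle_small, angle_medium, angle_large and the x axis of saddle, either way round below 0.12 rad and angle between each of angle_small, angle_medium, angle_large, collar's own z axis and vertical below 0.12 rad and x of angle_medium in the frame of saddle between -0.012 and 0.012 m and y of angle_medium in the frame of saddle between -0.005 and 0.005 m and z of angle_medium in the frame of saddle between 0.027 and 0.0324 m and x of angle_large in the frame of saddle between -0.012 and 0.012 m and y of angle_large in the frame of saddle between -0.005 and 0.005 m and z of angle_large in the frame of saddle between 0.0327 and 0.0381 m and horizontal distance between collar and post below 0.0115 m and z of collar in the frame of post below 0.007 m and linear speed of each of angle_small, angle_medium, angle_large, collar below 0.02 m/s and angular speed of each of angle_small, angle_medium, angle_large, collar below 0.3 rad/s and distance of each of channel, puck from where it was at the start of the episode below 0.03 m); the robot touches nothing.
It fails at once if the U channel or the solid disc is moved more than 30 mm (distance of any of channel, puck from where it was at the start of the episode above 0.03 m).
It also fails if it takes over 106 s, if anything falls off the work surface, if the arm or the gripper's body presses on something with over 40 N, if the wrist force passes 120 N, or if a joint passes its speed limit or range.

## Working session

There is one attempt and no reset: what is moved stays moved. The work goes in short steps, each a Python script; the robot and the scene stay as the last script left them, time stands still between calls to the robot, and variables do not carry over. Pictures are saved under pics/ and viewed, and the job is handed in when it is done.

```bash
ls; mkdir -p pics; python3 - <<'E'
from rig import manip, status, optics
import cv2
for n in("top","side"):
    im=optics.capture(n); cv2.imwrite(f"pics/{n}0.png",im)
    print(n,optics.get_calibration(n))
s=status.state();print(s['clock'],s['eef_pos'],s['tool_rot'],s['grip_width'])
E
```

```text
pics
top {'fx': 456.80794165872896, 'fy': 456.80794165872896, 'cx': 280.3239858078601, 'cy': 211.51614728454547, 'rvec': array([ 2.15671784, -2.17621497,  0.08430456]), 'tvec': array([0.02976512, 0.46348148, 0.85092578])}
side {'fx': 420.8741913554918, 'fy': 420.8741913554918, 'cx': 278.205085743614, 'cy': 206.72125347235902, 'rvec': array([ 0.64997622, -2.46172762,  1.34389775]), 'tvec': array([0.40917283, 0.14551897, 0.62022066])}
0.1 [0.13806807 0.60913445 0.25251258] [-3.49155116e-01 -3.12197930e+00  2.53459441e-03] 0.0856631289196217
```

View pics/top0.png

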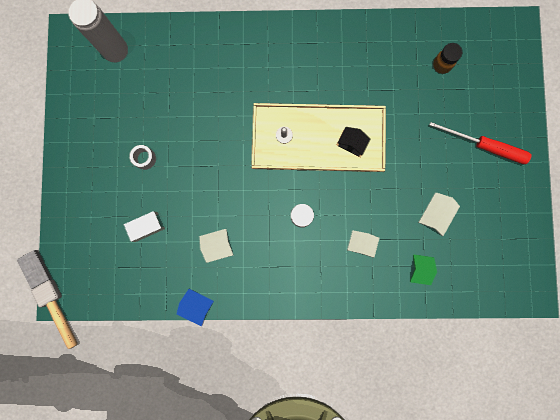

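View pics/side0.png

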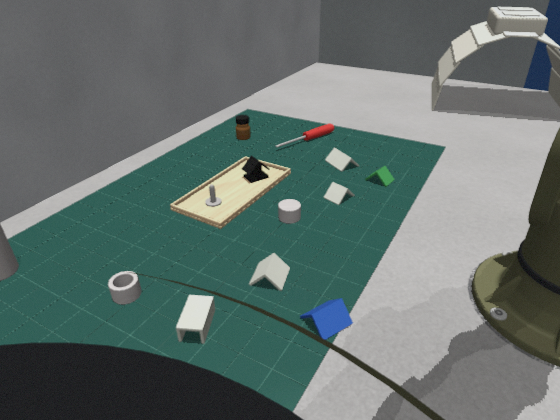

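Top view: the collar, a ring with a dark hole, is at (141,156). The solid disc is at (302,215) and the flat-topped channel at (142,226). White tents are at (216,246), (363,243) and (440,213), with a blue look-alike at (195,307) and a green one at (424,270). The saddle is at (353,141) and the post at (284,134). Next I measure and enlarge.

```bash
cat > h.py <<'E'
import numpy as np, cv2
from rig import optics
def cam(n):
    c=optics.get_calibration(n);K=np.array([[c['fx'],0,c['cx']],[0,c['fy'],c['cy']],[0,0,1]])
    R=cv2.Rodrigues(c['rvec'])[0];return K,R,c['tvec']
def ray(n,px,z):
    K,R,t=cam(n);px=np.atleast_2d(np.array(px,float))
    d=(np.linalg.inv(K)@np.c_[px,np.ones(len(px))].T).T@R; o=-R.T@t
    return o+d*((z-o[2])/d[:,2])[:,None]
def proj(n,P):
    c=optics.get_calibration(n);K,R,t=cam(n)
    return cv2.projectPoints(np.atleast_2d(np.array(P,float)),c['rvec'],c['tvec'],K,None)[0][:,0]
E
python3 - <<'E'
from h import *
im=cv2.imread('pics/top0.png');s=cv2.imread('pics/side0.png')
def crop(i,c,h=26,k=7): return cv2.resize(i[c[1]-h:c[1]+h,c[0]-h:c[0]+h],None,fx=k,fy=k,interpolation=cv2.INTER_CUBIC)
row=lambda L:np.hstack(L)
a=row([crop(im,(216,246),22,6),crop(im,(363,243),22,6),crop(im,(440,213),22,6)])
b=row([crop(im,(353,141),22,6),crop(im,(284,134),22,6),crop(im,(141,156),22,6)])
cv2.imwrite('pics/crop0.png',np.vstack([a,b]))
hsv=cv2.cvtColor(im,cv2.COLOR_BGR2HSV)
m=((hsv[...,1]<70)&(hsv[...,2]>120)).astype(np.uint8)*255
m[:, :]=m
for nm,c in dict(A=(216,246),B=(363,243),C=(440,213),chan=(142,226),puck=(302,215),ring=(141,156)).items():
    w=np.zeros_like(m);w[c[1]-28:c[1]+28,c[0]-28:c[0]+28]=m[c[1]-28:c[1]+28,c[0]-28:c[0]+28]
    cs,_=cv2.findContours(w,cv2.RETR_EXTERNAL,cv2.CHAIN_APPROX_NONE);k=max(cs,key=cv2.contourArea)
    r=cv2.minAreaRect(k);bx=cv2.boxPoints(r)
    W=ray('top',bx,0.01)
    print(nm,cv2.contourArea(k),np.round(r[0],1),'mm',np.round([1000*np.linalg.norm(W[0]-W[1]),1000*np.linalg.norm(W[1]-W[2])],1),'ctr',W.mean(0).round(4))
    hp=cv2.approxPolyDP(k,2.0,True)[:,0];print('  ',hp.tolist())
E
```

```text
A 768.0 [214.7 245.6] mm [59.4 54.4] ctr [0.4002 0.1527 0.01  ]
   [[226, 229], [199, 236], [200, 250], [206, 262], [233, 255], [227, 241]]
B 561.0 [362.8 242.8] mm [41.5 55.6] ctr [ 0.403 -0.132  0.01 ]
   [[352, 230], [347, 249], [374, 256], [379, 237]]
C 961.0 [439.8 211.9] mm [74.4 55. ] ctr [ 0.4612 -0.2813  0.01  ]
   [[435, 193], [418, 221], [435, 228], [443, 235], [459, 205], [452, 197]]
chan 603.5 [141.8 225.9] mm [65.7 37.7] ctr [0.4394 0.2947 0.01  ]
   [[153, 211], [123, 224], [131, 241], [160, 228]]
puck 402.0 [301.5 215. ] mm [44.5 42.7] ctr [ 0.4577 -0.0151  0.01  ]
   [[298, 204], [290, 212], [291, 220], [300, 226], [307, 225], [313, 218], [312, 209], [306, 204]]
ring 372.0 [140.  155.5] mm [43.6 42. ] ctr [0.5783 0.3011 0.01  ]
   [[137, 145], [131, 149], [129, 158], [134, 165], [143, 166], [149, 162], [151, 152], [146, 146]]
```

View pics/crop0.png

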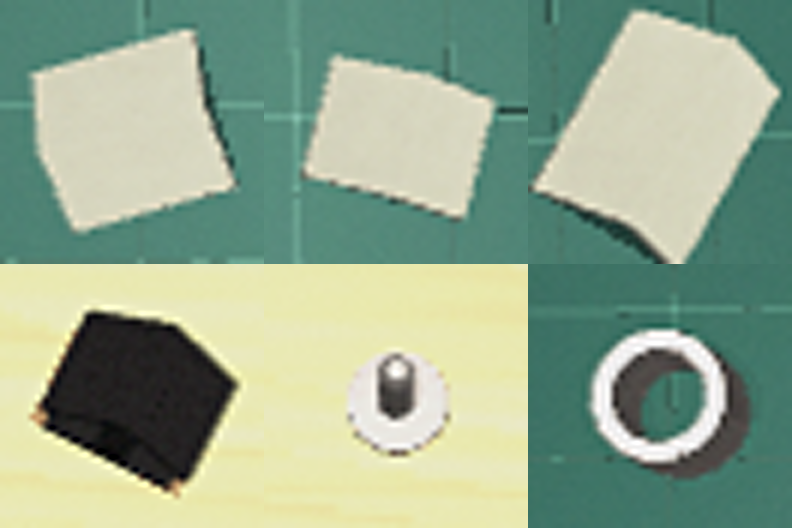

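```bash
python3 - <<'E'
from h import *
im=cv2.imread('pics/side0.png')
def tent(nm,c,z,ze):
    W=ray('top',c,z); W=W[:,:2]
    e=[np.linalg.norm(W[(i+1)%4]-W[i])*1000 for i in range(4)]
    print(nm,'ctr',W.mean(0).round(4),'edges',np.round(e,1),'diag mid',((W[0]+W[2])/2).round(4),((W[1]+W[3])/2).round(4))
    return W
# corner order: c0->c1 along ridge
T=dict(A=([(199,236),(226,229),(233,255),(206,262)],.0028),
 B=([(352,230),(347,249),(374,256),(379,237)],.0028),
 C=([(435,193),(418,221),(443,235),(459,205)],.0028),
 S=([(345.6,126.6),(336.9,143.8),(360.3,156.3),(370.1,138.4)],.026))
for n,(c,z) in T.items():
    W=tent(n,c,z,0); d=(W[1]-W[0])+(W[2]-W[3]); a=np.arctan2(d[1],d[0]); ctr=W.mean(0)
    L=dict(A=.054,B=.04,C=.068,S=.036)[n]; zr=.053 if n=='S' else .0297
    u=d/np.linalg.norm(d); print('   yaw',round(a,3))
    P=[[*(ctr+s*u*L/2),zr] for s in(-1,1)]
    print('   ridge ends top',proj('top',P).round(1).tolist(),'side',proj('side',P).round(1).tolist())
    for q in proj('side',P): cv2.circle(im,tuple(int(round(v)) for v in q),1,(0,0,255),-1)
    for q in proj('side',[[*w,z] for w in W]): cv2.circle(im,tuple(int(round(v)) for v in q),1,(255,0,255),-1)
f=ray('top',[(284.1,134.8)],.008);t=ray('top',[(283.8,127.6)],.046);r=ray('top',[(140.6,155.4)],.03)
print('post',f.round(4),t.round(4),'ring',r.round(4))
for p in(f[0],t[0],r[0]):
    q=proj('side',[p])[0];cv2.circle(im,tuple(int(round(v)) for v in q),1,(0,0,255),-1)
a=cv2.resize(im[130:230,170:400],None,fx=3.4,fy=3.4,interpolation=cv2.INTER_NEAREST)
b=cv2.resize(im[240:320,90:320],None,fx=3.4,fy=3.4,interpolation=cv2.INTER_NEAREST)
cv2.imwrite('pics/side_chk.png',np.vstack([a,b])[:600])
E
```

```text
A ctr [0.4005 0.1514] edges [54.3 52.4 54.  52.4] diag mid [0.4005 0.1515] [0.4005 0.1514]
   yaw -1.326
   ridge ends top [[199.9, 248.8], [227.7, 241.6]] side [[264.4, 273.7], [274.4, 252.2]]
B ctr [ 0.4028 -0.1335] edges [38.1 53.5 38.  53.7] diag mid [ 0.4029 -0.1335] [ 0.4028 -0.1336]
   yaw 2.861
   ridge ends top [[368.0, 232.4], [362.6, 252.9]] side [[331.9, 181.0], [347.0, 187.7]]
C ctr [ 0.4587 -0.2816] edges [64.6 54.6 66.9 51.4] diag mid [ 0.4578 -0.282 ] [ 0.4596 -0.2812]
   yaw 2.596
   ridge ends top [[452.2, 196.8], [434.6, 227.7]] side [[333.9, 146.9], [350.8, 157.4]]
S ctr [ 0.5977 -0.1158] edges [37.9 50.8 39.9 52.3] diag mid [ 0.5975 -0.1153] [ 0.598  -0.1164]
   yaw 2.644
   ridge ends top [[359.7, 129.3], [350.9, 146.1]] side [[251.3, 154.9], [259.2, 160.9]]
post [[0.6168 0.0171 0.008 ]] [[0.6206 0.0173 0.046 ]] ring [[0.574  0.2934 0.03  ]]
```

View pics/side_chk.png

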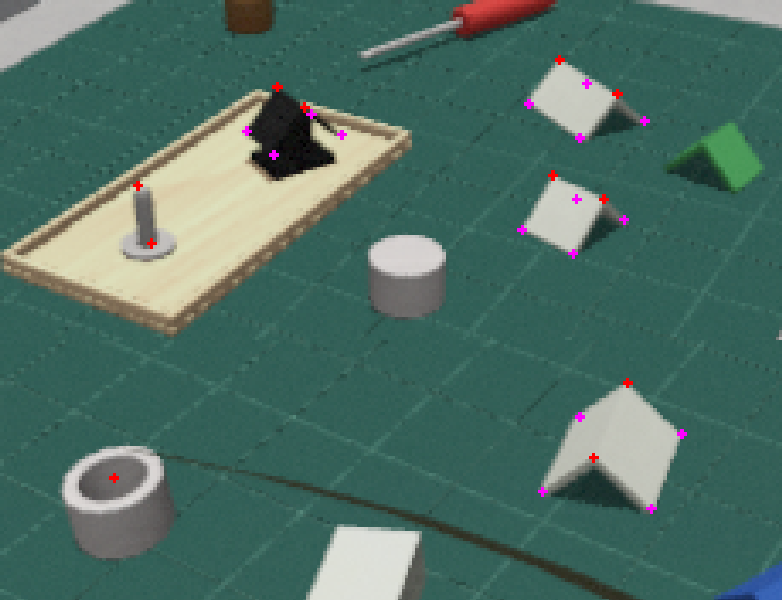

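The side view confirms the points, with the red dots on the ridge ends and the corners on the foot edges. By length along the ridge, (363,243) is about 40 mm, so it is the small angle. (216,246) is about 54 mm, the medium. (440,213) is about 68 mm, the large. All three measure about 54 mm across. I start with the small one.

```bash
cat >> h.py <<'E'
from rig import manip, inverse_kinematics, status
from scipy.spatial.transform import Rotation as Ro
def ori(a):
    y=np.array([np.cos(a),np.sin(a),0]);z=np.array([0,0,-1.]);return Ro.from_matrix(np.c_[np.cross(y,z),y,z]).as_rotvec()
def best(p,a):
    q0=np.array(status.state()['q']);c=[]
    for k in(0,np.pi):
        q=inverse_kinematics(list(p),list(ori(a+k)))
        if q is not None: c.append((abs(q[6])+.5*np.abs(np.array(q)-q0).max(),a+k,q))
    c.sort(key=lambda t:t[0]);return c[0][1]
def go(x,y,z,a): manip.reach([x,y,z],list(ori(a)))
def st(m=''):
    s=status.state();print(m,'t',round(s['clock'],2),'p',np.round(s['eef_pos'],4),'F',np.round(s['wrist_force'],1),'w',round(s['grip_width'],4),flush=True)
def pick(x,y,z,a,op,force):
    a=best((x,y,.15),a); manip.move_gripper(op); go(x,y,.13,a);st('above')
    hit=manip.move_l([x,y,z],max_speed=.1,threshold=15);st(f'down hit={hit}')
    manip.move_gripper(0.0,grip_force=force);st('gripped')
    manip.move_l([x,y,.15],max_speed=.15);st('lift')
def place(x,y,zseat,a,op,above=.03,push=.003,thr=8):
    a=best((x,y,.15),a); go(x,y,.16,a);st('over')
    manip.move_l([x,y,zseat+above],max_speed=.12)
    hit=manip.move_l([x,y,zseat-push],max_speed=.03,threshold=thr);st(f'seat hit={hit} want {zseat:.4f}')
    manip.move_gripper(op);st('open')
    manip.move_l([x,y,.16],max_speed=.15);st('up')
SX,SY,SA=.5977,-.1158,2.644
def shots(tag):
    for n in('top','side'): cv2.imwrite(f'pics/{n}_{tag}.png',optics.capture(n))
E
python3 - <<'E'
from h import *
pick(.4028,-.1335,.0235,2.861,.062,40)
shots('p1')
a=cv2.imread('pics/top_p1.png');b=cv2.imread('pics/side_p1.png')
cv2.imwrite('pics/both_p1.png',cv2.resize(np.hstack([a,b]),(800,300),interpolation=cv2.INTER_AREA))
E
```

```text
above t 3.27 p [ 0.4032 -0.1329  0.1299] F [ 0.  -0.7  0.6] w 0.0621
down hit=False t 4.49 p [ 0.4029 -0.1336  0.0238] F [0.5 1.4 0.4] w 0.062
gripped t 4.82 p [ 0.4031 -0.1335  0.0239] F [-1.1  0.6  4.7] w 0.0392
lift t 5.81 p [ 0.4024 -0.1331  0.1493] F [-0.1 -0.2 -0. ] w 0.039
```

View pics/both_p1.png

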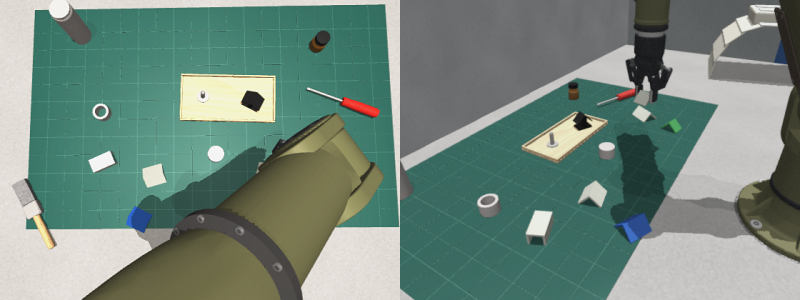

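The side view shows the small angle held level between the fingers, at about (640,97) in the half-scale picture. The grip width of 39 mm fits. Now I place it.

```bash
python3 - <<'E'
from h import *
place(SX,SY,.0235+.029,SA,.062)
go(.45,.15,.25,best((.45,.15,.25),-1.326))
shots('s1')
a=cv2.imread('pics/top_s1.png')[110:180,310:400];b=cv2.imread('pics/side_s1.png')[130:195,215:300]
cv2.imwrite('pics/s1c.png',np.hstack([cv2.resize(a,(400,311),interpolation=2),cv2.resize(b,(400,311),interpolation=2)]))
st()
E
```

```text
over t 6.71 p [ 0.5964 -0.1166  0.1593] F [-0.4  0.6 -0.6] w 0.039
seat hit=True want 0.0525 t 8.42 p [ 0.5986 -0.1158  0.0533] F [-0.4  1.3  6. ] w 0.0394
open t 8.77 p [ 0.5985 -0.116   0.0529] F [-0.6 -0.3 -0.5] w 0.062
up t 9.62 p [ 0.5973 -0.1153  0.1592] F [-0.6  0.7 -0.9] w 0.0622
 t 10.93 p [0.4505 0.1491 0.2498] F [ 0.2 -0.1  0.2] w 0.0619
```

View pics/s1c.png

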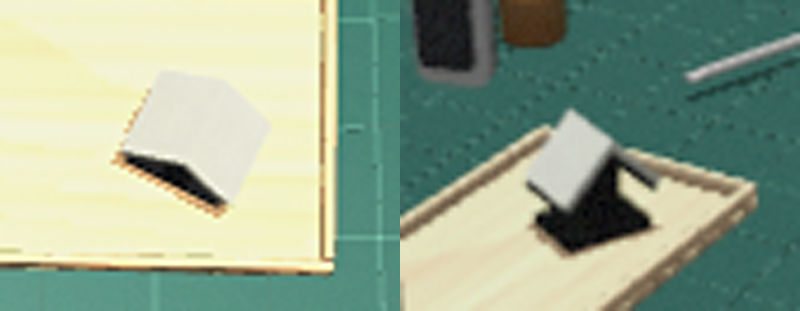

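The small angle sits level and square on the saddle, ridge over ridge, with contact felt 0.8 mm above the expected height. Next is the medium one.

```bash
python3 - <<'E'
from h import *
z=.0222
pick(.4005,.1514,z,-1.326,.075,40)
place(SX,SY,z+.0347,SA,.075)
go(.50,-.29,.25,best((.5,-.29,.25),2.596))
shots('s2')
a=cv2.imread('pics/top_s2.png')[110:180,310:400];b=cv2.imread('pics/side_s2.png')[130:195,215:300]
cv2.imwrite('pics/s2c.png',np.hstack([cv2.resize(a,(400,311),interpolation=2),cv2.resize(b,(400,311),interpolation=2)]))
cv2.imwrite('pics/s2.png',cv2.resize(np.hstack([cv2.imread('pics/top_s2.png'),cv2.imread('pics/side_s2.png')]),(800,300),interpolation=cv2.INTER_AREA))
E
```

```text
above t 11.8 p [0.4018 0.1514 0.1308] F [ 1.  -0.5  0.5] w 0.0752
down hit=False t 13.03 p [0.4008 0.1514 0.0226] F [ 0.1  0.6 -1.3] w 0.0752
gripped t 13.35 p [0.4007 0.1514 0.0228] F [-0.9 -0.2  4.7] w 0.0535
lift t 14.35 p [0.4    0.1515 0.1493] F [ 0.  -0.1 -0.3] w 0.0531
over t 15.61 p [ 0.5974 -0.1143  0.1593] F [-0.5  0.8 -0.6] w 0.053
seat hit=True want 0.0569 t 17.27 p [ 0.5974 -0.1161  0.0577] F [-0.9  0.6  6.3] w 0.0529
open t 17.62 p [ 0.5969 -0.1157  0.0568] F [ 0.  -0.3 -1.3] w 0.0746
up t 18.45 p [ 0.5973 -0.1154  0.1592] F [-0.4  0.3 -0.2] w 0.0753
```

View pics/s2c.png

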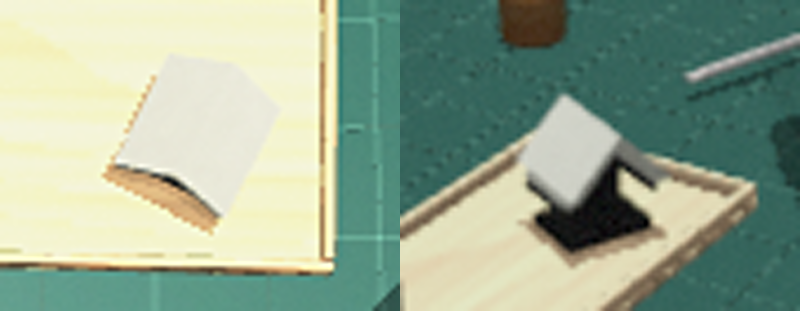

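View pics/s2.png

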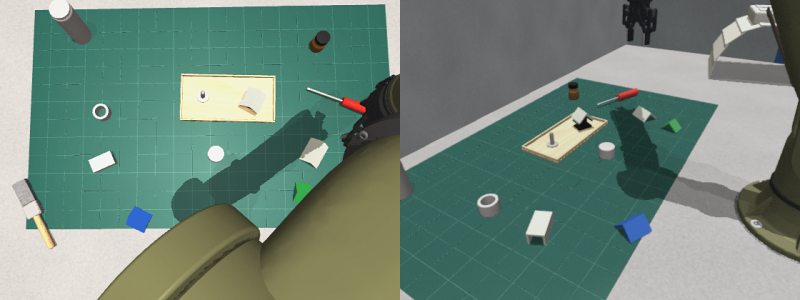

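The medium angle nests over the small one, parallel, and the far end shows an even overhang. The large angle lies untouched at about (313,152) in the half-scale top view.

```bash
python3 - <<'E'
from h import *
z=.0195
pick(.4587,-.2816,z,2.596,.084,40)
place(SX,SY,z+.0404,SA,.084)
go(.574,.2934,.25,best((.574,.2934,.25),0))
shots('s3')
a=cv2.imread('pics/top_s3.png')[110:180,310:400];b=cv2.imread('pics/side_s3.png')[130:195,215:300]
cv2.imwrite('pics/s3c.png',np.hstack([cv2.resize(a,(400,311),interpolation=2),cv2.resize(b,(400,311),interpolation=2)]))
E
```

```text
above t 20.27 p [ 0.4596 -0.2823  0.1308] F [ 0.7 -0.3 -0.1] w 0.0839
down hit=False t 21.52 p [ 0.459  -0.2819  0.02  ] F [-0.1  0.3  0.5] w 0.0837
gripped t 21.82 p [ 0.4591 -0.2818  0.0203] F [-0.5  0.4  5.2] w 0.067
lift t 22.84 p [ 0.4584 -0.2811  0.1492] F [-1.2  0.3 -1.2] w 0.067
over t 23.72 p [ 0.5967 -0.1172  0.1596] F [-0.4  0.9 -0.5] w 0.0669
seat hit=True want 0.0599 t 25.34 p [ 0.5979 -0.1153  0.0609] F [-0.   1.1  5.3] w 0.0668
open t 25.66 p [ 0.5971 -0.1151  0.0601] F [-0.5 -0.2 -0. ] w 0.0845
up t 26.48 p [ 0.5973 -0.1153  0.1592] F [ 0.2  1.  -0.1] w 0.0841
```

View pics/s3c.png

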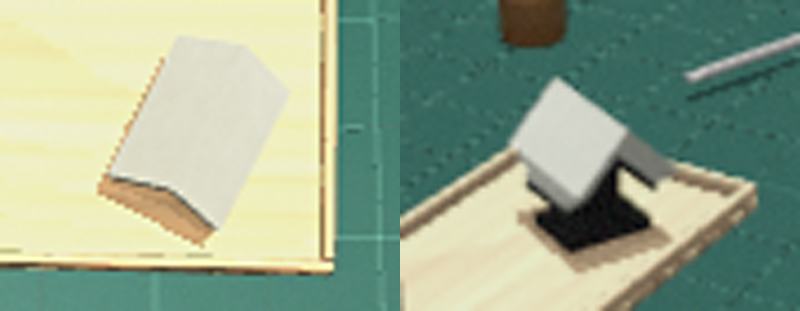

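All three angles are nested and parallel. For the collar, (141,156) shows a through-hole in the crop, while (302,215) is solid. I take the ring.

```bash
python3 - <<'E'
from h import *
z=.0245
pick(.574,.2934,z,0,.07,40)
place(.6172,.0171,z+.008,0,.062,above=.045,push=.004,thr=8)
go(.50,.30,.3,best((.5,.3,.3),0))
shots('s4')
a=cv2.imread('pics/top_s4.png')[95:185,240:400];b=cv2.imread('pics/side_s4.png')[130:230,160:310]
cv2.imwrite('pics/s4c.png',np.hstack([cv2.resize(a,(400,225),interpolation=2),cv2.resize(b,(338,225),interpolation=2)]))
cv2.imwrite('pics/s4.png',cv2.resize(np.hstack([cv2.imread('pics/top_s4.png'),cv2.imread('pics/side_s4.png')]),(800,300),interpolation=cv2.INTER_AREA))
E
```

```text
above t 28.98 p [0.5747 0.2933 0.1308] F [ 1.1 -0.6  1.2] w 0.0702
down hit=False t 30.18 p [0.5745 0.2935 0.0252] F [-0.4  0.3  0.2] w 0.0701
gripped t 30.54 p [0.5744 0.2936 0.0253] F [-2.1  0.5  4.8] w 0.0417
lift t 31.52 p [0.5733 0.2934 0.1489] F [-0.2  0.5 -0.5] w 0.042
over t 32.61 p [0.6172 0.0194 0.1594] F [ 0.2 -0.1 -0.7] w 0.0421
seat hit=True want 0.0325 t 34.77 p [0.6171 0.0171 0.0332] F [-0.6  0.1  6.6] w 0.0419
open t 35.11 p [0.6164 0.0173 0.0322] F [ 0.1 -0.4  0.7] w 0.0624
up t 36.11 p [0.6166 0.0174 0.1591] F [0.8 0.3 1. ] w 0.0617
```

View pics/s4c.png

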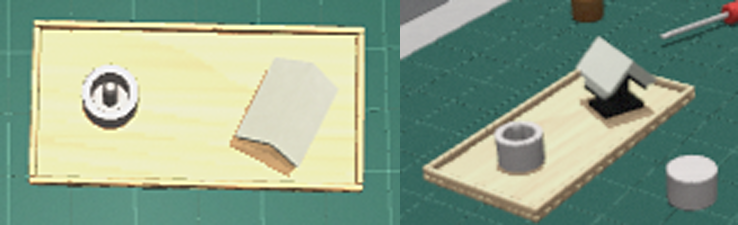

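View pics/s4.png

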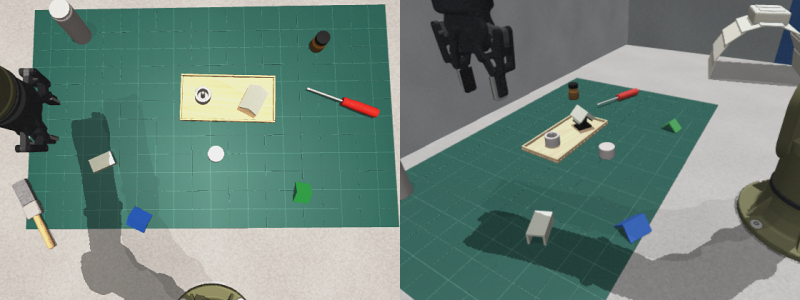

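The collar sits around the post, upright, and the channel, disc and colour look-alikes are where they were. One numeric check of the stack before handing in.

```bash
python3 - <<'E'
from h import *
c=np.array([(179,36),(108,176),(217,229),(289,93)],float)/4.444+np.array([310,110])-.4
W=ray('top',c,.0432)[:,:2];d=(W[1]-W[0])+(W[2]-W[3]);u=d/np.linalg.norm(d)
us=np.array([np.cos(SA),np.sin(SA)]);e=W.mean(0)-[SX,SY]
print('edges',[round(1000*np.linalg.norm(W[(i+1)%4]-W[i]),1) for i in range(4)],'along/across mm',(1000*e@us).round(1),(1000*e@[-us[1],us[0]]).round(1),'yaw err',round(np.arctan2(u[1],u[0])-SA,3))
# near and far ridge ends, expected in side view
P=[[SX+s*.034*us[0],SY+s*.034*us[1],.005+.0354+.0297] for s in(-1,1)]
print('side pred ridge',proj('side',P).round(1).tolist(),'seen',[(215+557/4.706,130+78/4.785),(215+628/4.706-400/4.706,130+132/4.785)],(215+(557-400)/4.706))
from rig import sign_off
if np.linalg.norm(e)<.006: print(sign_off())
E
```

```text
edges [np.float64(68.0), np.float64(51.2), np.float64(66.5), np.float64(52.6)] along/across mm 1.2 0.0 yaw err 0.007
side pred ridge [[247.6, 145.5], [262.5, 156.5]] seen [(333.3595410114747, 146.30094043887146), (263.4487887802805, 157.58620689655172)] 248.36166595835104
the job is handed in; nothing more can be done
None
```

I nested the small, medium and large white angles on the black saddle in that order, put the collar down over the post, and handed the job in after about 38 s of robot time. The sign-off gave no verdict.

**Last checks:**
- **Angle stack:** the large angle on top measured 1.2 mm off along the saddle, 0.0 mm across and 0.007 rad out of line. Its ridge ends in the side view were within about 1 px of where a fully seated stack should show them. I did not measure the small and medium angles separately once they were covered. Each looked level and parallel in the picture taken after it was placed, and contact on lowering came 0.8–1.0 mm above the commanded height; the arm sits about 0.5 mm above its commands.
- **Collar:** contact came 0.7 mm above the expected height, and the pictures show it upright around the post. I did not measure its final position numerically.
- **Items to leave:** the channel, the disc and the green and blue look-alikes appeared unmoved in the pictures.

No check failed. The one disagreement was the post's position, where the foot and the tip gave x values 4 mm apart. I used the foot reading, which the side view supported.

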